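Grease the feed-roller bearing of the letter folder

TASK

Lift the push-type grease gun out of its stand and press its coupler squarely onto the tilted grease nipple on the feed-roller unit until it snaps fully home. Then keep pushing in line with the nipple so that the gun's sprung nose is at least half-way into the gun, and finish like that: still gripping the gun and holding it pressed on the nipple, without letting go. Leave the other things on the counter where they are.

Things in the scene. Friction and masses are not known exactly. Their poses are not given: they have to be found in the camera images.
- gun_grip (a point): Centre of the grease gun's plain aluminium barrel, where it is gripped: round, 34 mm in diameter, free from 42 mm below this point to 28 mm above it; above that a dark cap (37 mm in diameter) ends at 39 mm. z runs along the gun, away from its nose: up while it stands in the stand. Gun mass about 0.36 kg. Starts upright, nose down in the stand.
- coupler_seat (a point): Centre of the inner end face of the coupler's bore; it meets the nipple's top when fully home. On the gun's axis, 90 mm below gun_grip while the nose is out, 24 mm deep inside the coupler's mouth. The coupler is 33 mm across its flared mouth, mouth opening 25 mm, bore 19 mm. z axis as gun_grip.
- pump (a joint): How far the sprung nose is pushed into the gun, in m: 0 out, 0.020 fully in. Its spring takes about 6 N to start, 15 N fully in. It goes in some 3 to 6 mm (7 to 9 N) before the coupler's spring balls snap over the nipple's head, springs back out as it snaps, and pushing on drives it in again.
- nipple: Steel grease nipple, fixed on the unit. Origin at the centre of its foot, 88 mm above the counter, on a round boss 28 mm in diameter; z points out along the nipple, tilted 0.45 rad (26 degrees) from vertical towards the unit's front (-x), roughly towards the robot. Foot 18 mm in diameter, 4 mm high; neck 10 mm; ball head 16 mm in diameter, its top 30 mm along z.
- unit: Feed-roller unit, fixed: aluminium base plate 130 x 230 x 12 mm, two dark bearing blocks 83 mm high, a black rubber roller between them along y. Origin under the plate's centre, front is -x. The nipple is on the bearing at the +y end (foot at x -12, y 80, z 88 mm); the -y bearing has only a flat screw plug 9 mm high on an equal boss.
- stand: The gun's stand, fixed: dark base plate 100 x 100 x 10 mm with an upright tube, outside diameter 50 mm, inside 40 mm, rim 75 mm above the counter. Origin under the plate's centre. The gun must be lifted at least 60 mm straight up to come clear.
- cartridge: Bystander: grey plastic spare cartridge standing upright, 48 mm in diameter, 135 mm high. Origin under its centre.
- parts_tray: Bystander: black plastic parts tray 90 x 140 x 35 mm. Origin under its centre.
- wrench: Bystander: steel wrench lying flat along its x axis, about 180 mm long.
- gun: The grease gun. Origin on its axis under the dark collar (48 mm in diameter, 8 mm thick) that rests on the stand's rim, 58 mm below gun_grip. Below the collar a sprung nose (rod and bell-shaped steel coupler) sticks out 56 mm. z as gun_grip.

How it is judged:
By the outcome, as a careful person would: the job done as asked, in the order asked, and still so for the second after the job is handed in, while the arm keeps its last pose, push and grip.
It also fails if it takes over 45 s, if anything falls off the work surface, if the arm or the gripper's body presses on something with over 40 N, if the wrist force passes 120 N, or if a joint passes its speed limit or range.

ROBOT

A 6-joint arm with a two-finger parallel gripper is mounted at the origin on the work surface. World frame = base frame: x ahead of the robot, y to its left, z up, the work surface at z = 0. Lengths are in mm, angles in degrees, forces in N, time in s.
With the tool pointing down it reaches from about 300 to 825 mm from the base axis. Payload 5.4 kg.
Tool frame: the origin (TCP) lies midway between the tips of the shut fingers; the grasp point (between the pads) lies arm.pinch_z behind it (arm.pinch_z is the distance from the TCP to the grasp point, in mm); z points along the fingers, y is the line along which they close (so a half turn about z gives the same grasp; the last joint's range is limited). The gripper opens to 92 mm and grips with 3 to 60 N. Pads are 20 mm wide; open, the fingers measure 128 mm over their backs; the gripper's body (75 mm by 189 mm) begins 69 mm behind the grasp point.
Start: joints at [-80.22, 9.076, 91.501, -0, 79.423, -12.038], TCP at [213.682, -533.803, 214.601] pointing down, gripper open.
Joint ranges: [-166.64, 166.64], [-54.1, 131.32], [10.49, 154.53], [-73.88, 253.88], [9.74, 151.15], [-171.62, 171.62]. Speed limits (degrees/s): [147.25, 147.25, 180, 180, 180, 180].

INTERFACE

Orientations are given as [roll, pitch, yaw] about the fixed x, y, z axes, in that order (R = Rz(yaw) Ry(pitch) Rx(roll)).
In Python, from station import arm gives the robot as it stands. The module is installed in compiled form; this text tells all that it offers.
- The arm moves only by the shell command python3 -m handwheel 'ROWS' [FORCE]. ROWS is JSON, a list of rows, each an object of numbers: "x", "y", "z": the shift along the tool's x, y, z in m; "yaw": the turn about the tool's z in rad; "claw": the opening, from 0 (shut) to 1 (fully open). A call has 1 to 20 rows; each row shifts and turns the commanded pose from where the row before left it, along the tool's axes as they then stand; what a row does not reach is not made up. A row lasts 1/12 s, in which the tool goes at most 41.7 mm and 7.16 degrees, less where a joint would pass 70% of its speed; a pose out of reach is approached as far as the arm can. A call is refused whole if a number of a shift passes 0.0417 or a number of a turn 0.125, either way. A call with a gripper value outside its range is refused whole. The fingers move at their own pace and stop on an object; FORCE is the grip in N (left out, the last holds). Time passes only in rows, so rows that do not move let the fingers close. It gives the time, the measured TCP pose, the force, the opening and the grip force at its end, in the units of the state.
- arm.state(): the state, without advancing time (a new reading comes with each control period).
- arm.get_image(name): name is "scene" or "top" or "wrist"; returns (picture, depth): 400x640x3 uint8, red, green, blue; 400x640 float32, mm along the optical axis (not along the pixel's ray), 0 where there is no reading.
- arm.get_calibration(name): a dict with "mtx" (3x3 intrinsics, pixels), "rvec" (rotation vector, rad) and "tvec" (3), from world to camera coordinates, as OpenCV has them. Camera axes: x right, y down, z forward; pixel columns grow to the right and rows downward; lengths in mm; the calibration is good to about 2 mm. A picture is of the moment at which its call begins: read the wrist's pose just before it. get_calibration takes no time and is no camera call; for the wrist camera it gives the pose at the moment of the call.
- arm.close_job(): hands the job in; it is judged then, once.
The state is a dict: "time_s": time; "q": joint angles; "qvel": joint speeds; "effort": joint torques, N m; "ee_pos": TCP position; "tcp_rot": TCP orientation; "force": force on the tool from outside, world axes, zero at the start; "moment": the same for the moment, N m; "grip_width": finger opening in mm; "gripper_force": force on a finger pad.
Only numpy, scipy, OpenCV 4.12 (cv2) and the standard library are available. Lean on these libraries where they do the work, as an engineer would, in place of code of your own. Each camera call takes 0.05 s, during which the arm holds its last target. There are 200 camera calls.

## Working session

There is one attempt and no reset: what is moved stays moved. The work goes in short steps, Python scripts to look and compute and a shell command to move; the robot and the scene stay as the last step left them, time stands still between calls to the robot, and variables do not carry over. Pictures are saved under pics/ and viewed, at most 10 in all, crops included, and the job is handed in when it is done.

```bash
mkdir -p pics
cat > h.py <<'E'
import numpy as np, cv2, sys
from station import arm
def cap(name,tag):
    c=arm.get_calibration(name); im,d=arm.get_image(name)
    cv2.imwrite(f'pics/{tag}.png',im[:,:,::-1]); np.savez(f'pics/{tag}.npz',im=im,d=d,**{k:np.array(c[k],float) for k in('mtx','rvec','tvec')})
def load(tag): return np.load(f'pics/{tag}.npz')
def px(z,u,v,dep=None):
    """pixel (u,v), depth mm -> world"""
    R=cv2.Rodrigues(z['rvec'])[0]; dep=z['d'][int(v),int(u)] if dep is None else dep
    return R.T@(np.linalg.inv(z['mtx'])@[u,v,1]*dep-z['tvec'].ravel())
def cloud(z):
    h,w=z['d'].shape; u,v=np.meshgrid(np.arange(w),np.arange(h)); R=cv2.Rodrigues(z['rvec'])[0]
    p=np.stack([u,v,np.ones_like(u)],-1)@np.linalg.inv(z['mtx']).T*z['d'][...,None]
    return (p-z['tvec'].ravel())@R
def proj(z,P): return cv2.projectPoints(np.array(P,float).reshape(-1,3),z['rvec'],z['tvec'],z['mtx'],None)[0].reshape(-1,2)
E
python3 - <<'E'
from h import *
cap('scene','s0');cap('top','t0')
s=arm.state(); print(arm.pinch_z,s)
E
```

```text
18.700000000000003 {'time_s': 0.1, 'q': array([-8.02182468e+01,  9.10836280e+00,  9.15629209e+01,  1.44537384e-03,
        7.94226494e+01, -1.20377565e+01]), 'qvel': array([ 0.06018531, -0.1789462 , -0.13874454,  0.06916859, -0.06064968,
       -0.10424324]), 'effort': array([ 9.78394237e-04, -3.86504138e+01, -3.22958279e+01,  7.04317424e-02,
        3.40018468e-02, -4.96611631e-05]), 'ee_pos': array([ 213.61221242, -533.26104343,  213.74181474]), 'tcp_rot': array([-1.79908429e+02, -2.09794706e-02,  2.18192265e+01]), 'force': array([ 0.07179527, -0.06590798, -0.32578545]), 'moment': array([ 0.04630693, -0.04155203,  0.03488145]), 'gripper_force': 0.0, 'grip_width': 92.1419609728031}
```

View pics/s0.png

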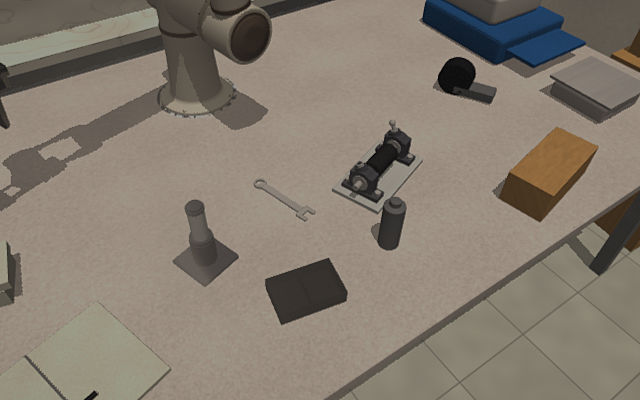

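View pics/t0.png

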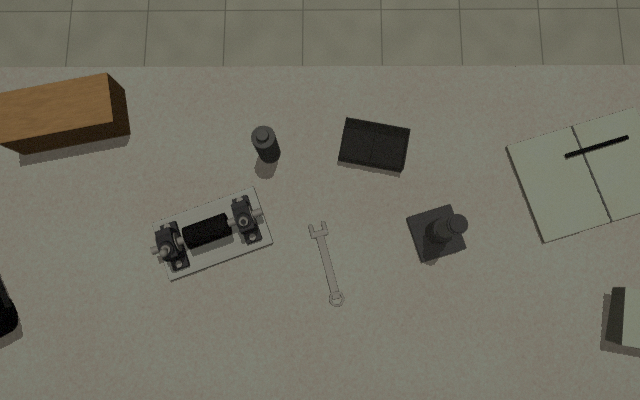

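The scene view shows the gun in its stand at (197,225) and the unit at (380,165) with the nipple at (393,125). In the top view the gun cap is at (457,224) and the nipple near (160,248).

```bash
cat > m.py <<'E'
from h import *
for tag,U,S,G in (('t0',(130,290,180,290),(395,480,195,270),None),('s0',(325,430,110,215),(165,245,190,290),None)):
    z=load(tag); P=cloud(z)
    def reg(b,lo,hi):
        q=P[b[2]:b[3],b[0]:b[1]].reshape(-1,3); return q[(q[:,2]>lo)&(q[:,2]<hi)]
    q=reg(U,-3,3); print(tag,'floor z',np.median(q[:,2]))
    q=reg(U,8,17); r=cv2.minAreaRect(q[:,:2].astype(np.float32)); print('plate',r,len(q),np.median(q[:,2]))
    q=reg(S,7,13); print('stand',cv2.minAreaRect(q[:,:2].astype(np.float32)),len(q))
    q=reg(S,165,180); print('cap',cv2.minEnclosingCircle(q[:,:2].astype(np.float32)),q.mean(0),len(q))
    q=reg(U,95,130); print('nip high',q[:,2].max(), q[q[:,2]>q[:,2].max()-6].mean(0),len(q))
    q=reg(U,80,87); print('bear',len(q),q.mean(0))
z=load('t0'); cv2.imwrite('pics/tc.png',cv2.resize(z['im'][185:285,135:285,::-1],None,fx=5,fy=5,interpolation=cv2.INTER_CUBIC))
E
python3 m.py
```

```text
t0 floor z -0.27601832342303134
plate ((570.5631103515625, 227.60076904296875), (130.78172302246094, 229.9614715576172), 20.47018814086914) 3365 11.563941984939213
stand ((571.8755493164062, -246.007080078125), (99.77681732177734, 99.9811782836914), 17.404165267944336) 1348
cap ((571.5968017578125, -246.19216918945312), 18.972408294677734) [ 571.21268347 -245.16567806  170.15829277] 339
nip high 118.04992191369864 [521.98728614 294.02510255 114.2712675 ] 98
bear 262 [571.10712936 224.3515321   82.68866498]
s0 floor z 0.48242062511860306
plate ((572.0319213867188, 227.52330017089844), (131.24826049804688, 235.8773193359375), 20.54730796813965) 1503 12.636680778474396
stand ((535.8553466796875, -188.55105590820312), (119.56412506103516, 254.53375244140625), 32.81758499145508) 1080
cap ((573.3334350585938, -245.28982543945312), 18.85054588317871) [ 575.38812251 -246.09248967  171.01797303] 244
nip high 129.50479406487307 [754.27479913 107.72354681 125.59215427] 350
bear 169 [578.41429136 219.84280531  83.08077567]
```

View pics/tc.png

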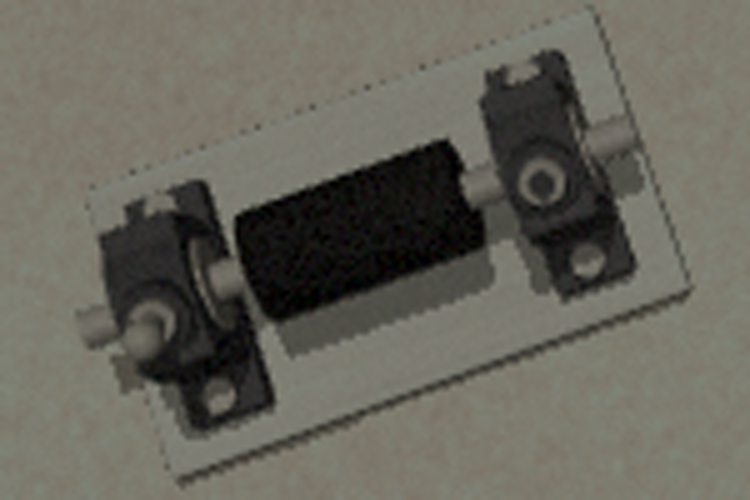

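The enlarged top view shows the nipple head at crop (140,340), i.e. pixel (163,253), leaning towards the robot, and the flat plug at crop (540,182). The plate fit gives a unit yaw of 20.5°, with the nipple head top near (519,294,115). The tool is already almost at that yaw.

The moves cannot tilt the tool. So I'll align the finger-closing axis with the unit's y and pivot the gun in the pads against the stand tube.

```bash
python3 -m handwheel '[{"yaw":0.023,"claw":1},{"x":0.029,"y":-0.0096},{"x":0.029,"y":-0.0096},{"x":0.029,"y":-0.0096},{"x":0.029,"y":-0.0096},{"x":0.029,"y":-0.0096},{"x":0.029,"y":-0.0096},{"x":0.029,"y":-0.0096},{"x":0.029,"y":-0.0096},{"x":0.029,"y":-0.0096},{"x":0.029,"y":-0.0096},{"x":0.029,"y":-0.0096},{"x":0.029,"y":-0.0096},{"x":0.029,"y":-0.0096},{"x":0.029,"y":-0.0096},{"x":0.029,"y":-0.0096},{},{}]'
python3 - <<'E'
from h import *
cap('wrist','w0'); s=arm.state(); p=s['ee_pos']; y=np.radians(s['tcp_rot'][2])
d=np.array([571.8,-246,114.3])-p
print(p,s['tcp_rot'],'tool d',d[0]*np.cos(y)+d[1]*np.sin(y), d[0]*np.sin(y)-d[1]*np.cos(y),-d[2])
z=load('w0');P=cloud(z).reshape(-1,3);q=P[(P[:,2]>165)&(P[:,2]<180)&(np.hypot(P[:,0]-572,P[:,1]+246)<40)]
if len(q): print(len(q),q.mean(0),cv2.minEnclosingCircle(q[:,:2].astype(np.float32)))
E
```

```text
[ 213.6072361  -533.33847794  213.88347489] [-1.79922170e+02 -1.63495910e-02  2.18188479e+01] tool d 439.3291537044271 -133.6239189808607 99.58347489250617schema error: expected keys x, y, z, yaw, claw
```

View pics/w0.png

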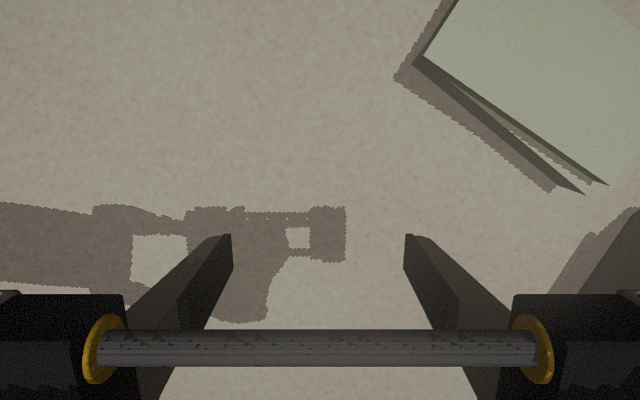

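The move was refused because every row needs all the keys. The wrist view just shows the start area between the open fingers.

```bash
python3 -m handwheel '[{"x":0,"y":0,"z":0,"yaw":0.023,"claw":1},{"x":0.029,"y":-0.0096,"z":0,"yaw":0,"claw":1},{"x":0.029,"y":-0.0096,"z":0,"yaw":0,"claw":1},{"x":0.029,"y":-0.0096,"z":0,"yaw":0,"claw":1},{"x":0.029,"y":-0.0096,"z":0,"yaw":0,"claw":1},{"x":0.029,"y":-0.0096,"z":0,"yaw":0,"claw":1},{"x":0.029,"y":-0.0096,"z":0,"yaw":0,"claw":1},{"x":0.029,"y":-0.0096,"z":0,"yaw":0,"claw":1},{"x":0.029,"y":-0.0096,"z":0,"yaw":0,"claw":1},{"x":0.029,"y":-0.0096,"z":0,"yaw":0,"claw":1},{"x":0.029,"y":-0.0096,"z":0,"yaw":0,"claw":1},{"x":0.029,"y":-0.0096,"z":0,"yaw":0,"claw":1},{"x":0.029,"y":-0.0096,"z":0,"yaw":0,"claw":1},{"x":0.029,"y":-0.0096,"z":0,"yaw":0,"claw":1},{"x":0.029,"y":-0.0096,"z":0,"yaw":0,"claw":1},{"x":0.029,"y":-0.0096,"z":0,"yaw":0,"claw":1},{"x":0,"y":0,"z":0,"yaw":0,"claw":1},{"x":0,"y":0,"z":0,"yaw":0,"claw":1}]'
cat > rel.py <<'E'
from h import *
s=arm.state(); p=s['ee_pos']; y=np.radians(s['tcp_rot'][2])
t=np.array(list(map(float,sys.argv[1:4]))); d=t-p
print('tool d mm %.1f %.1f %.1f'%(d[0]*np.cos(y)+d[1]*np.sin(y), d[0]*np.sin(y)-d[1]*np.cos(y),-d[2]),s['tcp_rot'].round(2),s['time_s'])
E
python3 rel.py 571.8 -246 114.3
python3 - <<'E'
from h import *
cap('wrist','w1')
z=load('w1');P=cloud(z).reshape(-1,3);q=P[(P[:,2]>165)&(P[:,2]<180)&(np.hypot(P[:,0]-572,P[:,1]+246)<40)]
if len(q): print(len(q),q.mean(0),cv2.minEnclosingCircle(q[:,:2].astype(np.float32)))
E
```

```text
time_s: 1.65
ee_pos: [571.3, -245.5, 214.2]
tcp_rot: [-180.0, 0.0, 20.6]
force: [0.0, 0.2, 0.4]
grip_width: 91.8
gripper_force: 0.0
tool d mm 0.3 0.7 99.9 [-1.7998e+02  4.0000e-02  2.0600e+01] 1.65
2315 [ 572.44054414 -244.54028515  171.04133573] ((570.6651000976562, -245.1186981201172), 18.747882843017578)
```

```bash
python3 -m handwheel '[{"x":0,"y":0.0003,"z":0.025,"yaw":0,"claw":1},{"x":0,"y":0,"z":0.025,"yaw":0,"claw":1},{"x":0,"y":0,"z":0.025,"yaw":0,"claw":1},{"x":0,"y":0,"z":0.025,"yaw":0,"claw":1},{"x":0,"y":0,"z":0,"yaw":0,"claw":1},{"x":0,"y":0,"z":0,"yaw":0,"claw":0},{"x":0,"y":0,"z":0,"yaw":0,"claw":0},{"x":0,"y":0,"z":0,"yaw":0,"claw":0},{"x":0,"y":0,"z":0,"yaw":0,"claw":0},{"x":0,"y":0,"z":0,"yaw":0,"claw":0},{"x":0,"y":0,"z":0,"yaw":0,"claw":0},{"x":0,"y":0,"z":0,"yaw":0,"claw":0},{"x":0,"y":0,"z":0,"yaw":0,"claw":0},{"x":0,"y":0,"z":0,"yaw":0,"claw":0}]' 40
```

```text
time_s: 2.87
ee_pos: [570.7, -246.6, 114.7]
tcp_rot: [-180.0, 0.0, 20.5]
force: [-1.8, 3.4, 4.3]
grip_width: 34.2
gripper_force: 4.3
```

```bash
python3 -m handwheel '[{"x":0,"y":0,"z":0,"yaw":0,"claw":0},{"x":0,"y":0,"z":0,"yaw":0,"claw":0},{"x":0,"y":0,"z":0,"yaw":0,"claw":0},{"x":0,"y":0,"z":-0.01,"yaw":0,"claw":0},{"x":0,"y":0,"z":-0.01,"yaw":0,"claw":0},{"x":0,"y":0,"z":-0.01,"yaw":0,"claw":0},{"x":0,"y":0,"z":-0.012,"yaw":0,"claw":0},{"x":0,"y":0,"z":0,"yaw":0,"claw":0},{"x":0,"y":0,"z":0,"yaw":0,"claw":0}]' 40
python3 - <<'E'
from h import *
cap('scene','s1'); z=load('s1'); cv2.imwrite('pics/s1c.png',cv2.resize(z['im'][150:300,130:270,::-1],None,fx=4,fy=4,interpolation=cv2.INTER_CUBIC))
E
```

```text
time_s: 3.62
ee_pos: [571.6, -247.5, 158.2]
tcp_rot: [179.9, -0.1, 20.5]
force: [0.2, 0.6, -3.4]
grip_width: 33.4
gripper_force: 40.0
```

View pics/s1c.png

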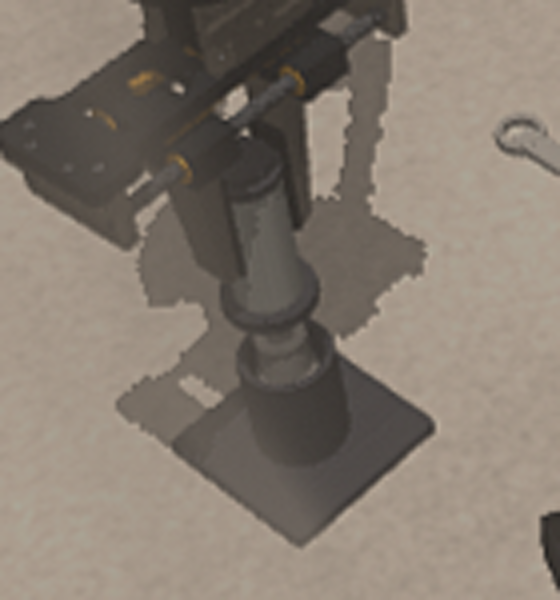

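The crop shows the gun lifted about 43 mm, with its coupler still inside the tube rim at crop (290,355). Next I tilt it against the rim with a light grip.

```bash
python3 -m handwheel '[{"x":0,"y":0,"z":0,"yaw":0,"claw":0},{"x":-0.004,"y":0,"z":0,"yaw":0,"claw":0},{"x":-0.004,"y":0,"z":0,"yaw":0,"claw":0},{"x":-0.004,"y":0,"z":0.0002,"yaw":0,"claw":0},{"x":-0.004,"y":0,"z":0.0004,"yaw":0,"claw":0},{"x":-0.004,"y":0,"z":0.0005,"yaw":0,"claw":0},{"x":-0.004,"y":0,"z":0.0007,"yaw":0,"claw":0},{"x":-0.004,"y":0,"z":0.0009,"yaw":0,"claw":0},{"x":0,"y":0,"z":0,"yaw":0,"claw":0}]' 14
python3 - <<'E'
from h import *
s=arm.state();print(s['force'],s['moment'])
cap('scene','s2'); z=load('s2'); cv2.imwrite('pics/s2c.png',cv2.resize(z['im'][150:300,130:270,::-1],None,fx=4,fy=4,interpolation=cv2.INTER_CUBIC))
E
```

```text
time_s: 4.42
ee_pos: [544.0, -257.0, 153.8]
tcp_rot: [180.0, 0.0, 20.5]
force: [0.8, 1.9, -2.0]
grip_width: 33.7
gripper_force: 14.0
[ 0.76121741  1.88501716 -2.0422895 ] [ 0.27712903 -0.38501111 -0.01011728]
```

View pics/s2c.png

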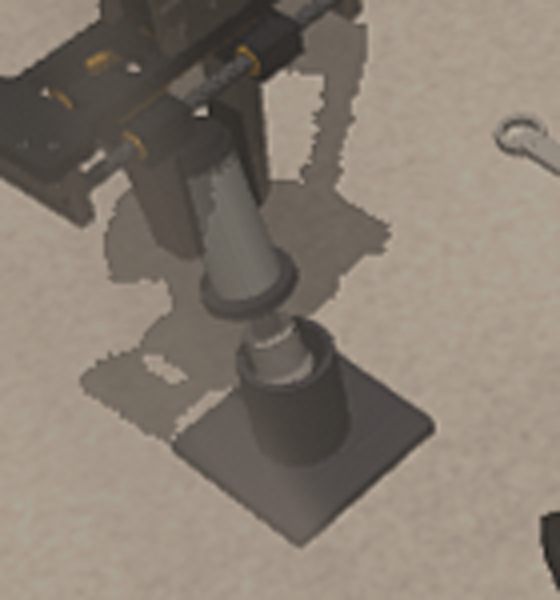

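The gun pivots in the pads as intended and now leans about 14°, with the coupler still in the tube. I'll continue the tilt and then measure its axis from depth.

```bash
python3 -m handwheel '[{"x":-0.004,"y":0,"z":0.001,"yaw":0,"claw":0},{"x":-0.004,"y":0,"z":0.0011,"yaw":0,"claw":0},{"x":-0.004,"y":0,"z":0.0012,"yaw":0,"claw":0},{"x":-0.004,"y":0,"z":0.0014,"yaw":0,"claw":0},{"x":-0.003,"y":0,"z":0.0013,"yaw":0,"claw":0},{"x":0,"y":0,"z":0,"yaw":0,"claw":0}]' 14
cat > axis.py <<'E'
from h import *
from scipy.optimize import least_squares
def fit(tag,th0=0.4,yaw=np.radians(20.5)):
    """cylinder r=17 fit of barrel; returns tilt (unit frame about y), side tilt, grip-plane axis offset"""
    z=load(tag); s=arm.state(); g=s['ee_pos']+[0,0,18.7]
    c,sn=np.cos(yaw),np.sin(yaw); R=np.array([[c,-sn,0],[sn,c,0],[0,0,1]])
    q=(cloud(z).reshape(-1,3)[z['d'].ravel()>0]-g)@R     # unit-aligned, origin at grasp point
    dirv=lambda th,b:np.array([-np.sin(th),np.sin(b),np.cos(th)])/np.sqrt(1+np.sin(b)**2)
    x=np.array([0,0,th0,0.])
    def dist(x,q):
        a=dirv(x[2],x[3]); v=q-[x[0],x[1],0]; return np.linalg.norm(v-np.outer(v@a,a),axis=1)
    for tol in (9,6,4,3,2.5,2.5):
        a=dirv(x[2],x[3]); v=q-[x[0],x[1],0]; t=v@a
        m=(t>-47)&(t<-6)&(abs(dist(x,q)-17)<tol)&(abs(v[:,1])<14.)
        x=least_squares(lambda x:dist(x,q[m])-17,x,loss='soft_l1',f_scale=.7).x
    r=dist(x,q[m])-17
    print(tag,'n',m.sum(),'off mm',x[:2].round(2),'tilt deg',np.degrees(x[2]).round(2),'side',np.degrees(x[3]).round(2),'rms',r.std().round(2))
    return x
if __name__=='__main__':
    n=sys.argv[1]; cap('scene',n); fit(n); s=arm.state(); print(s['force'],s['moment'])
E
python3 axis.py s3; python3 -c "
from axis import *
fit('s1',0.0)"
```

```text
time_s: 4.97
ee_pos: [526.0, -263.7, 147.6]
tcp_rot: [-180.0, 0.0, 20.5]
force: [1.1, 0.4, -2.2]
grip_width: 33.6
gripper_force: 14.0
s3 n 219 off mm [6.44 1.41] tilt deg 22.07 side 0.41 rms 1.12
[ 1.40036578  0.45137359 -2.53604535] [ 0.04058962 -0.38179435 -0.04792931]
s1 n 0 off mm [0. 0.] tilt deg 0.0 side 0.0 rms nan
  ret = _var(a, axis=axis, dtype=dtype, out=out, ddof=ddof,
  arrmean = um.true_divide(arrmean, div, out=arrmean,
  ret = ret.dtype.type(ret / rcount)
```

```bash
sed -i "s/def fit(tag,th0=0.4,yaw=np.radians(20.5)):/def fit(tag,th0=0.4,yaw=np.radians(20.5),ee=None):/; s/g=s\['ee_pos'\]+/g=(s['ee_pos'] if ee is None else np.array(ee))+/" axis.py
python3 -c "
from axis import *
fit('s1',0.0,ee=[571.6,-247.5,158.2])
fit('s2',0.2,ee=[544,-257,153.8])
fit('s3',0.4)
z=load('s3'); cv2.imwrite('pics/s3c.png',cv2.resize(z['im'][150:300,130:270,::-1],None,fx=4,fy=4,interpolation=cv2.INTER_CUBIC))
"
```

```text
s1 n 170 off mm [1.51 1.14] tilt deg -0.48 side 0.28 rms 0.91
s2 n 210 off mm [3.68 1.2 ] tilt deg 12.3 side 0.9 rms 1.01
s3 n 219 off mm [6.44 1.41] tilt deg 22.07 side 0.41 rms 1.12
```

View pics/s3c.png

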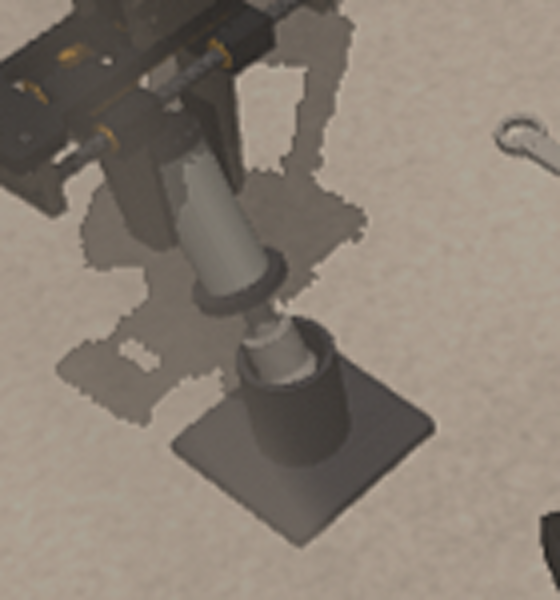

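The gun leans about 22.5° and has slid about 5 mm in the pads, which leaves it well within them. It needs about 3.5° more.

```bash
python3 -m handwheel '[{"x":-0.004,"y":0,"z":0.0015,"yaw":0,"claw":0},{"x":-0.004,"y":0,"z":0.0016,"yaw":0,"claw":0},{"x":0,"y":0,"z":0,"yaw":0,"claw":0}]' 14
python3 axis.py s4
```

```text
time_s: 5.27
ee_pos: [518.5, -266.4, 144.4]
tcp_rot: [-180.0, 0.0, 20.5]
force: [1.0, -0.5, -1.8]
grip_width: 33.6
gripper_force: 14.0
s4 n 228 off mm [8.24 1.45] tilt deg 25.91 side 0.49 rms 1.17
[ 1.03275215  0.34541098 -2.07026037] [ 0.06437743 -0.28283362 -0.0379313 ]
```

```bash
python3 -m handwheel '[{"x":0,"y":0,"z":0,"yaw":0,"claw":0},{"x":0,"y":0,"z":0,"yaw":0,"claw":0},{"x":0,"y":0,"z":0,"yaw":0,"claw":0},{"x":0.003,"y":0,"z":-0.001,"yaw":0,"claw":0},{"x":0.001,"y":0,"z":-0.008,"yaw":0,"claw":0},{"x":0,"y":0,"z":-0.012,"yaw":0,"claw":0},{"x":0,"y":0,"z":-0.02,"yaw":0,"claw":0},{"x":0,"y":0,"z":-0.03,"yaw":0,"claw":0},{"x":0,"y":0,"z":-0.03,"yaw":0,"claw":0},{"x":0,"y":0,"z":-0.02,"yaw":0,"claw":0},{"x":0,"y":0,"z":0,"yaw":0,"claw":0},{"x":0,"y":0,"z":0,"yaw":0,"claw":0}]' 60
python3 axis.py s5
```

```text
time_s: 6.32
ee_pos: [523.6, -265.2, 267.5]
tcp_rot: [179.8, -0.1, 20.5]
force: [0.2, -0.0, -4.2]
grip_width: 33.5
gripper_force: 60.0
s5 n 300 off mm [ 9.83 -0.33] tilt deg 25.53 side -0.92 rms 1.04
[-0.97315761  0.41426486 -4.16503776] [-0.07105009  0.11626988  0.03030631]
```

```bash
python3 -m handwheel '[{"x":0.0035,"y":-0.0145,"z":0,"yaw":0,"claw":0},{"x":0.007,"y":-0.0292,"z":0,"yaw":0,"claw":0},{"x":0.007,"y":-0.0292,"z":0,"yaw":0,"claw":0},{"x":0.007,"y":-0.0292,"z":0,"yaw":0,"claw":0},{"x":0.007,"y":-0.0292,"z":0,"yaw":0,"claw":0},{"x":0.007,"y":-0.0292,"z":0,"yaw":0,"claw":0},{"x":0.007,"y":-0.0292,"z":0,"yaw":0,"claw":0},{"x":0.007,"y":-0.0292,"z":0,"yaw":0,"claw":0},{"x":0.007,"y":-0.0292,"z":0,"yaw":0,"claw":0},{"x":0.007,"y":-0.0292,"z":0,"yaw":0,"claw":0},{"x":0.007,"y":-0.0292,"z":0,"yaw":0,"claw":0},{"x":0.007,"y":-0.0292,"z":0,"yaw":0,"claw":0},{"x":0.007,"y":-0.0292,"z":0,"yaw":0,"claw":0},{"x":0.007,"y":-0.0292,"z":0,"yaw":0,"claw":0},{"x":0.007,"y":-0.0292,"z":0,"yaw":0,"claw":0},{"x":0.007,"y":-0.0292,"z":0,"yaw":0,"claw":0},{"x":0.007,"y":-0.0292,"z":0,"yaw":0,"claw":0},{"x":0.007,"y":-0.0292,"z":0,"yaw":0,"claw":0},{"x":0.0035,"y":-0.0145,"z":0,"yaw":0,"claw":0},{"x":0,"y":0,"z":0,"yaw":0,"claw":0}]'
python3 rel.py 457.3 270.4 267
python3 axis.py s6
python3 - <<'E'
from h import *
cap('wrist','w6'); z=load('s6'); g=arm.state()['ee_pos']; u,v=proj(z,g-[0,0,40])[0].astype(int); print(u,v)
a=z['im'][max(v-70,0):v+100,u-60:u+100,::-1]; a=cv2.resize(a,None,fx=3,fy=3,interpolation=cv2.INTER_CUBIC)
b=cv2.resize(load('w6')['im'][:,:,::-1],(300,187)); b=cv2.copyMakeBorder(b,0,a.shape[0]-187,0,0,0)
cv2.imwrite('pics/c6.png',np.hstack([a,b])); print(max(v-70,0),u-60,a.shape)
E
```

```text
time_s: 8.03
ee_pos: [454.2, 274.4, 263.4]
tcp_rot: [-179.9, 0.3, 20.7]
force: [-0.4, -0.8, -2.9]
grip_width: 32.8
gripper_force: 60.0
tool d mm 1.4 4.9 -3.6 [-179.89    0.26   20.75] 8.0333
s6 n 131 off mm [9.1  3.28] tilt deg 25.52 side -0.33 rms 1.24
[-0.33303154 -0.4164719  -2.91041252] [-0.08639714  0.07411119  0.02865774]
371 72
2 311 (510, 480, 3)
```

View pics/c6.png

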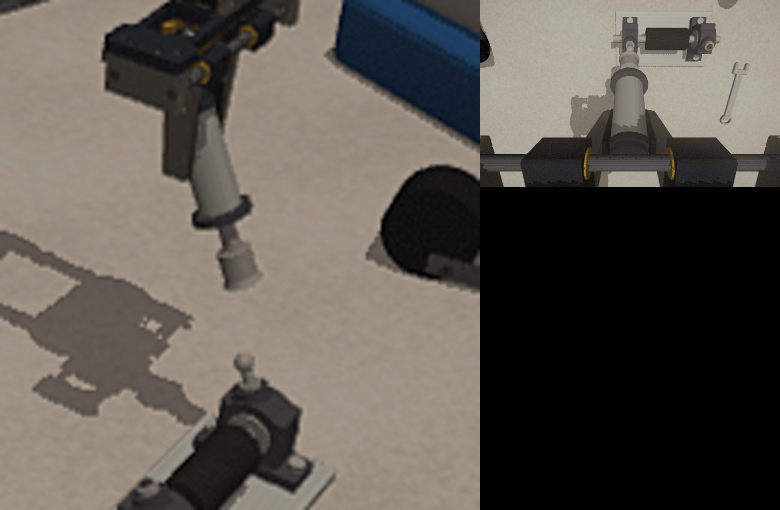

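The scene crop shows the leaning gun free of the stand, its mouth at crop (242,283), straight above the nipple head at (244,362). Both cameras see gun and nipple, so I'll measure them relative to each other.

```bash
python3 -m handwheel '[{"x":0.001,"y":0.005,"z":0.01,"yaw":0,"claw":0},{"x":0,"y":0,"z":0,"yaw":0,"claw":0},{"x":0,"y":0,"z":0,"yaw":0,"claw":0}]'
cat > rel2.py <<'E'
from h import *
from scipy.optimize import least_squares
yaw=np.radians(20.5);c,sn=np.cos(yaw),np.sin(yaw); R=np.array([[c,-sn,0],[sn,c,0],[0,0,1]])
O=np.array([570.9,227.5,0]); H0=np.array([-12,80,88])+22*np.array([-np.sin(.45),0,np.cos(.45)])
dirv=lambda th,b:np.array([-np.sin(th),np.sin(b),np.cos(th)])/np.sqrt(1+np.sin(b)**2)
tag=sys.argv[1]
for cam in('scene','wrist','top'):
    s=arm.state(); cap(cam,tag+cam); z=load(tag+cam); ok=z['d'].ravel()>0
    q=(cloud(z).reshape(-1,3)[ok]-O)@R; g=R.T@(s['ee_pos']+[0,0,18.7]-O)
    h=H0.copy()
    for tol in(8,5,3,3):
        m=(abs(np.linalg.norm(q-h,axis=1)-8)<tol)&(q[:,2]>h[2]-3)
        if m.sum()<8: break
        h=least_squares(lambda h:np.linalg.norm(q[m]-h,axis=1)-8,h,loss='soft_l1',f_scale=.7).x
    print(cam,'head n',m.sum(),h.round(1),'pred',H0.round(1))
    x=np.array([8,0,.45,0.])
    def vt(x,q):
        a=dirv(*x[2:]); v=q-g-[x[0],x[1],0]; t=v@a; return t,np.linalg.norm(v-np.outer(t,a),axis=1)
    for tol in(7,5,3,2.5,2.5):
        t,r=vt(x,q); m=(t>-48)&(t<-8)&(abs(r-17)<tol)&(abs(q[:,1]-g[1]-x[1])<15)
        if m.sum()<20: break
        x=least_squares(lambda x:vt(x,q[m])[1]-17,x,loss='soft_l1',f_scale=.7).x
    t,r=vt(x,q); a=dirv(*x[2:]); 
    k=(r<27)&(r>20.5)&(t<-30)&(t>-75); k2=(r<20)&(t<-70)&(t>-135)
    print('  gun n',m.sum(),'g',g.round(1),'off',x[:2].round(2),'tilt',np.degrees(x[2:]).round(2),'collar t',np.percentile(t[k],[2,50,98]).round(1) if k.sum() else 0,'nose',np.percentile(t[k2],[0,2]).round(1) if k2.sum() else 0)
    p0=g+[x[0],x[1],0]; w=h-p0; l=w-(w@a)*a; print('  head minus axis (unit frame)',l.round(2),'along',(w@a).round(1))
print(arm.state()['ee_pos'],arm.state()['tcp_rot'])
E
python3 rel2.py a
```

```text
time_s: 8.38
ee_pos: [459.3, 265.8, 254.3]
tcp_rot: [-180.0, 0.2, 20.4]
force: [-0.2, 0.5, -3.8]
grip_width: 32.8
gripper_force: 60.0
scene head n 31 [-20.1  81.3 108.3] pred [-21.6  80.  107.8]
  gun n 133 g [-91.2  75.  273. ] off [8.62 1.69] tilt [26.52 -0.57] collar t [-57.3 -50.7 -31.3] nose [-114.7 -112.4]
  head minus axis (unit frame) [-15.8    2.89  -7.85] along -175.3
wrist head n 138 [-22.6  82.3 108.6] pred [-21.6  80.  107.8]
  gun n 2896 g [-90.7  75.2 273.7] off [7.23 0.57] tilt [26.16 -0.03] collar t [-56.7 -50.  -48.6] nose [-113.7 -112.6]
  head minus axis (unit frame) [-16.29   6.48  -8.  ] along -175.1
top head n 0 [-21.6  80.  107.8] pred [-21.6  80.  107.8]
  gun n 6 g [-90.4  75.3 274.2] off [8. 0.] tilt [25.78  0.  ] collar t [-57.6 -54.7 -51.8] nose [-114.9 -113.1]
  head minus axis (unit frame) [-15.83   4.66  -7.65] along -176.3
[459.95066251 266.63646426 255.84789979] [ 1.79999976e+02 -2.49316536e-03  2.04357827e+01]
```

```bash
python3 -m handwheel '[{"x":-0.008,"y":-0.0026,"z":0.004,"yaw":0,"claw":0},{"x":-0.008,"y":-0.0026,"z":0.004,"yaw":0,"claw":0},{"x":0.0044,"y":0,"z":0.009,"yaw":0,"claw":0},{"x":0.0044,"y":0,"z":0.009,"yaw":0,"claw":0},{"x":0.0044,"y":0,"z":0.009,"yaw":0,"claw":0},{"x":0.0044,"y":0,"z":0.009,"yaw":0,"claw":0},{"x":0,"y":0,"z":0,"yaw":0,"claw":0},{"x":0,"y":0,"z":0,"yaw":0,"claw":0},{"x":0,"y":0,"z":0,"yaw":0,"claw":0}]'
python3 rel2.py b
python3 -c "
from h import *
a=load('bscene')['im'][60:150,350:440,::-1]; b=load('bwrist')['im']; 
a=cv2.resize(a,(400,400),interpolation=cv2.INTER_CUBIC); b=cv2.resize(b[0:200,220:420,::-1],(400,400),interpolation=cv2.INTER_CUBIC); cv2.imwrite('pics/c7.png',np.hstack([a,b]))"
```

```text
time_s: 9.28
ee_pos: [459.7, 272.6, 211.8]
tcp_rot: [180.0, 0.0, 20.5]
force: [-0.2, -0.0, -2.3]
grip_width: 33.3
gripper_force: 60.0
scene head n 29 [-20.6  81.7 108. ] pred [-21.6  80.  107.8]
  gun n 106 g [-88.4  81.2 230.5] off [10.34  1.98] tilt [24.32  1.05] collar t [-55.9 -50.3 -45.8] nose [-134.7 -133. ]
  head minus axis (unit frame) [1.7  0.92 0.75] along -135.3
wrist head n 56 [-22.7  82.1 109.1] pred [-21.6  80.  107.8]
  gun n 2889 g [-88.3  81.2 230.9] off [7.23 0.61] tilt [26.29 -0.08] collar t [-56.8 -50.  -48.5] nose [-135.  -132.7]
  head minus axis (unit frame) [-1.48  0.08 -0.73] along -135.1
top head n 1 [-21.6  80.  107.8] pred [-21.6  80.  107.8]
  gun n 1 g [-88.2  81.3 231.1] off [8. 0.] tilt [25.78  0.  ] collar t [-57.2 -54.9 -47.6] nose [-116.6 -116.4]
  head minus axis (unit frame) [-0.71 -1.3  -0.34] along -136.5
[459.76170171 272.75290311 212.46872691] [ 1.79996945e+02 -6.85389307e-02  2.05029944e+01]
```

View pics/c7.png

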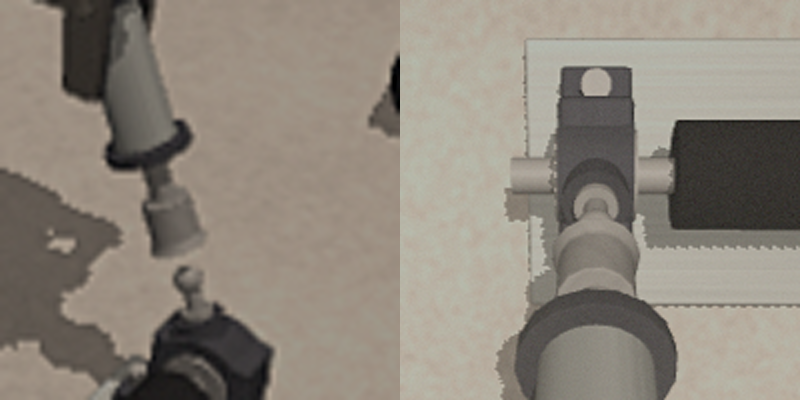

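Both crops show the coupler mouth in line with the head: crop (178,245) against (188,280) in the scene half, and both at column 597 in the wrist half. Next I advance along the nipple axis.

```bash
python3 -m handwheel '[{"x":0.0022,"y":0,"z":0.0045,"yaw":0,"claw":0},{"x":0.0022,"y":0,"z":0.0045,"yaw":0,"claw":0},{"x":0.0022,"y":0,"z":0.0045,"yaw":0,"claw":0},{"x":0.0022,"y":0,"z":0.0045,"yaw":0,"claw":0},{"x":0.0022,"y":0,"z":0.0045,"yaw":0,"claw":0},{"x":0,"y":0,"z":0,"yaw":0,"claw":0},{"x":0,"y":0,"z":0,"yaw":0,"claw":0}]'
python3 -c "
from h import *
s=arm.state();print(s['ee_pos'],s['force'],s['moment'])"
```

```text
time_s: 10.02
ee_pos: [469.5, 276.4, 189.3]
tcp_rot: [180.0, 0.1, 20.5]
force: [-2.4, -1.6, -0.2]
grip_width: 33.1
gripper_force: 60.0
[469.54888233 276.42975592 189.33759146] [-2.37991034 -1.63422603 -0.19777785] [-0.20139482  0.56765233 -0.01306521]
```

```bash
cat > f.py <<'E'
from h import *
s=arm.state();a=np.array([-np.sin(.45)*np.cos(np.radians(20.5)),-np.sin(.45)*np.sin(np.radians(20.5)),np.cos(.45)])
f=s['force']+[0,0,3.5]; p=(s['ee_pos']-[459.76,272.75,212.47]); print('adv %.1f perp'%(-p@a),(p-(p@a)*a).round(1),'axial %.1f'%(f@a),'lat',(f-(f@a)*a).round(1),s['moment'].round(2))
E
for i in 1; do python3 -m handwheel '[{"x":0.0009,"y":0,"z":0.0018,"yaw":0,"claw":0},{"x":0,"y":0,"z":0,"yaw":0,"claw":0}]'; python3 f.py; done
python3 -m handwheel '[{"x":0.0009,"y":0,"z":0.0018,"yaw":0,"claw":0},{"x":0,"y":0,"z":0,"yaw":0,"claw":0}]'; python3 f.py
python3 -m handwheel '[{"x":0.0009,"y":0,"z":0.0018,"yaw":0,"claw":0},{"x":0,"y":0,"z":0,"yaw":0,"claw":0}]'; python3 f.py
python3 -m handwheel '[{"x":0.0009,"y":0,"z":0.0018,"yaw":0,"claw":0},{"x":0,"y":0,"z":0,"yaw":0,"claw":0}]'; python3 f.py
```

```text
time_s: 10.18
ee_pos: [470.4, 276.7, 187.8]
tcp_rot: [180.0, 0.0, 20.5]
force: [-4.5, -1.6, 2.2]
grip_width: 32.9
gripper_force: 60.0
adv 27.1 perp [-0.4 -0.1 -0.2] axial 7.2 lat [-1.5 -0.5 -0.8] [-0.32  0.82 -0.04]
time_s: 10.35
ee_pos: [471.5, 277.1, 185.9]
tcp_rot: [180.0, -0.0, 20.5]
force: [-4.6, -1.4, 3.6]
grip_width: 32.7
gripper_force: 60.0
adv 29.4 perp [-0.3 -0.1 -0.1] axial 8.5 lat [-1.1 -0.1 -0.5] [-0.3   0.78  0.04]
time_s: 10.52
ee_pos: [472.6, 277.5, 183.5]
tcp_rot: [-180.0, -0.0, 20.5]
force: [-0.3, 0.1, -2.8]
grip_width: 33.2
gripper_force: 60.0
adv 32.0 perp [-0.2 -0.1 -0.1] axial 0.8 lat [0.  0.2 0. ] [-0.02  0.08 -0.02]
time_s: 10.68
ee_pos: [473.3, 277.8, 180.4]
tcp_rot: [-180.0, -0.0, 20.5]
force: [2.9, 0.5, -10.9]
grip_width: 33.4
gripper_force: 60.0
adv 35.2 perp [-0.8 -0.3 -0.4] axial -8.0 lat [-0.3 -0.7 -0.3] [ 0.16 -0.44 -0.02]
```

The axial force rose to 8.5 N and then dropped, and the coupler is now pulling itself on, so it has snapped. I'll keep pushing along the axis.

```bash
python3 -m handwheel '[{"x":0.0009,"y":0,"z":0.0018,"yaw":0,"claw":0},{"x":0.0009,"y":0,"z":0.0018,"yaw":0,"claw":0},{"x":0,"y":0,"z":0,"yaw":0,"claw":0},{"x":0,"y":0,"z":0,"yaw":0,"claw":0}]'; python3 f.py
python3 -m handwheel '[{"x":0.0009,"y":0,"z":0.0018,"yaw":0,"claw":0},{"x":0.0009,"y":0,"z":0.0018,"yaw":0,"claw":0},{"x":0,"y":0,"z":0,"yaw":0,"claw":0},{"x":0,"y":0,"z":0,"yaw":0,"claw":0}]'; python3 f.py
python3 -m handwheel '[{"x":0.0009,"y":0,"z":0.0018,"yaw":0,"claw":0},{"x":0.0009,"y":0,"z":0.0018,"yaw":0,"claw":0},{"x":0,"y":0,"z":0,"yaw":0,"claw":0},{"x":0,"y":0,"z":0,"yaw":0,"claw":0}]'; python3 f.py
```

```text
time_s: 11.02
ee_pos: [474.6, 278.3, 178.3]
tcp_rot: [180.0, 0.0, 20.5]
force: [0.0, -0.3, -6.9]
grip_width: 33.0
gripper_force: 60.0
adv 37.7 perp [-0.5 -0.2 -0.3] axial -3.0 lat [-1.2 -0.8 -0.7] [-0.07  0.23  0.  ]
time_s: 11.35
ee_pos: [476.4, 279.0, 175.6]
tcp_rot: [180.0, 0.0, 20.5]
force: [-3.7, -1.0, 2.6]
grip_width: 33.2
gripper_force: 60.0
adv 40.9 perp [-0.  0.  0.] axial 7.2 lat [-0.8  0.1 -0.3] [-0.41  0.94  0.03]
time_s: 11.68
ee_pos: [478.1, 279.6, 172.0]
tcp_rot: [180.0, 0.0, 20.5]
force: [-4.5, -2.5, 4.2]
grip_width: 33.4
gripper_force: 60.0
adv 44.9 perp [0. 0. 0.] axial 9.1 lat [-0.8 -1.1 -0.6] [-0.44  1.11 -0.01]
```

```bash
python3 -m handwheel '[{"x":0.0009,"y":0,"z":0.0018,"yaw":0,"claw":0},{"x":0.0009,"y":0,"z":0.0018,"yaw":0,"claw":0},{"x":0,"y":0,"z":0,"yaw":0,"claw":0},{"x":0.0009,"y":0,"z":0.0018,"yaw":0,"claw":0},{"x":0,"y":0,"z":0,"yaw":0,"claw":0},{"x":0,"y":0,"z":0,"yaw":0,"claw":0}]'; python3 f.py
python3 -m handwheel '[{"x":0.0009,"y":0,"z":0.0018,"yaw":0,"claw":0},{"x":0.0009,"y":0,"z":0.0018,"yaw":0,"claw":0},{"x":0,"y":0,"z":0,"yaw":0,"claw":0},{"x":0,"y":0,"z":0,"yaw":0,"claw":0},{"x":0,"y":0,"z":0,"yaw":0,"claw":0}]'; python3 f.py
python3 rel2.py c
python3 -c "
from h import *
a=load('cscene')['im'][60:150,350:440,::-1]; b=load('cwrist')['im']; 
a=cv2.resize(a,(400,400),interpolation=cv2.INTER_CUBIC); b=cv2.resize(b[0:200,220:420,::-1],(400,400),interpolation=cv2.INTER_CUBIC); cv2.imwrite('pics/c8.png',np.hstack([a,b]))"
```

```text
time_s: 12.18
ee_pos: [480.5, 280.5, 167.0]
tcp_rot: [180.0, 0.0, 20.5]
force: [-7.3, -2.3, 6.2]
grip_width: 33.0
gripper_force: 60.0
adv 50.6 perp [0.1 0.1 0.1] axial 12.1 lat [-2.4 -0.5 -1.2] [-0.57  1.3   0.  ]
time_s: 12.6
ee_pos: [482.1, 281.1, 163.6]
tcp_rot: [180.0, 0.0, 20.5]
force: [-8.1, -3.4, 7.6]
grip_width: 33.4
gripper_force: 60.0
adv 54.3 perp [0.2 0.1 0.1] axial 13.9 lat [-2.5 -1.3 -1.3] [-0.63  1.44 -0.03]
scene head n 44 [-18.8  75.9 118.7] pred [-21.6  80.  107.8]
  gun n 114 g [-64.4  81.3 182.3] off [8.85 2.03] tilt [25.7   1.14] collar t [-57.1 -51.8 -32.9] nose [-134.6 -133. ]
  head minus axis (unit frame) [ 4.93 -5.97  2.5 ] along -73.5
wrist head n 344 [-16.1  82.  113.5] pred [-21.6  80.  107.8]
  gun n 2872 g [-64.4  81.4 182.4] off [7.12 0.59] tilt [25.83 -0.1 ] collar t [-56.6 -50.  -48.6] nose [-135. -125.]
  head minus axis (unit frame) [ 6.31 -0.08  3.06] along -79.9
top head n 0 [-21.6  80.  107.8] pred [-21.6  80.  107.8]
  gun n 0 g [-64.4  81.3 182.4] off [8. 0.] tilt [25.78  0.  ] collar t [-52.6 -50.  -48.3] nose [-130.3 -127.2]
  head minus axis (unit frame) [-0.94 -1.35 -0.45] along -82.3
[482.0456746  281.1176273  163.65905995] [1.79987840e+02 3.73785841e-02 2.05155475e+01]
```

View pics/c8.png

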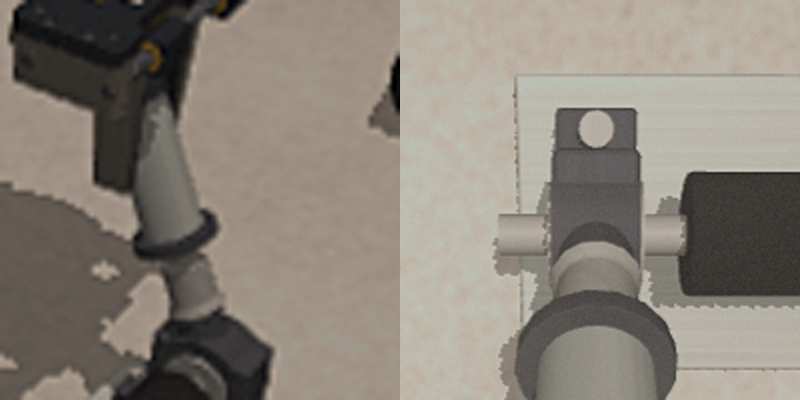

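The coupler sits down over the nipple, with the collar close above it. The tilt is 25.8°, the axial push about 14 N and the pump about 15 mm in, still gripped at 60 N. I'm handing it in.

```bash
python3 -c "
from station import arm
print(arm.close_job())"
```

```text
the job is handed in; nothing more can be done
None
```

The job is handed in: the coupler snapped onto the nipple and the gun is still gripped and pressed in line with it, with the nose an estimated 15 mm of its 20 mm in; I did not re-check the bystanders, and nothing was reported on how it was judged.

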